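Hang up the box key, then hold the sprung cover just below its balance point

ROBOT

A 6-joint arm with a two-finger parallel gripper is mounted at the origin on a cart in front of the work surface, level with it; the furniture and walls round the work are solid. World frame = base frame: x ahead of the robot, y to its left, z up, the work surface at z = 0. Lengths are in m, angles in degrees, forces in N, time in s.
With the tool pointing down it reaches from about 0.325 to 0.9 m from the base axis. Payload 6.1 kg.
Tool frame: the origin (TCP) lies midway between the tips of the shut fingers; the grasp point (between the pads) lies 19 mm behind it; z points along the fingers, y is the direction in which the jaws open and shut (so a half turn about z gives the same grasp; the last joint's range is limited). The gripper opens to 85 mm and grips with 20 to 120 N. Pads are 22 mm wide; open, the fingers measure 114 mm over their backs; the gripper's body (76 mm by 85 mm) begins 54 mm behind the grasp point. The pads swing forward as they close: fully open they stand 13 mm farther back than shut.
Start: joints at [65.999, 12.628, 87.462, -0, 79.91, -7.225], TCP at [0.18, 0.598, 0.231] pointing down, gripper open.
Joint ranges: [-170.65, 170.65], [-52.31, 119.04], [5.05, 147.46], [-71.25, 251.25], [11.57, 151.72], [-153.62, 153.62]. Speed limits (degrees/s): [147.25, 147.25, 172.46, 180, 180, 180].

INTERFACE

Orientations are given as a 3x3 rotation matrix whose columns are the frame's x, y, z axes.
In Python, from workcell import r gives the robot as it stands. Calls block until the motion is done:
- r.move_to(position, orientation): joint-space move of the TCP to a pose.
- r.servo_line(position, rot=None, vel=0.15, threshold=None): straight line of the TCP; rot=None keeps the orientation; vel is the mean speed in m/s. With threshold (N) it stops when the force on the tool has changed by that much, and returns True; else False.
- r.goto_joints(angles): joint-space move.
- r.gripper_open() and r.grab(effort=None): open the fingers fully, or close them until they stop; effort is the grip in N (None keeps the last).
- r.dwell(seconds).
- r.ik(position, orientation): joint angles nearest the present ones, or None.
- r.get_image(name): name is "scene" or "top" or "wrist"; returns a dict with "img" (400x640x3 uint8, blue, green, red), "intrinsics" (3x3 intrinsics, pixels), "extrinsics" (4x4, takes a point from camera to world coordinates); the wrist camera has in their place "T_tool_cam" (4x4, takes a point from camera to tool coordinates, whose origin is the TCP and whose axes are the flange's). Camera axes: x right, y down, z forward; pixel columns grow to the right and rows downward; lengths in m; the calibration is good to about 2 mm. A picture is of the moment at which its call begins: read the wrist's pose just before it. There is no depth.
A pose or a line that the arm cannot do raises r.MotionError and nothing moves.
- r.sign_off(): hands the job in, once; it reports no verdict.
Readings, each from a call of its own:
- r.read_t(): time.
- r.read_joints(): joint angles.
- r.read_qd(): joint speeds.
- r.read_joint_efforts(): joint torques, N m.
- r.read_ee_pos(): TCP position.
- r.read_orientation(): TCP orientation.
- r.read_contact_force(): force on the tool from outside, world axes, zero at the start.
- r.read_ft_torque(): the same for the moment, N m.
- r.read_opening(): finger opening in m.
Only numpy, scipy, OpenCV 4.12 (cv2) and the standard library are available. Lean on these libraries where they do the work, as an engineer would, in place of code of your own. Each camera call takes 0.05 s, during which the arm holds its last target. There are 200 camera calls.

TASK

The steel key lying on the sample box's closed cover belongs on the stand: hang it by its eye on the slanted peg and let go of it while the cover is still shut. Then take the cover by the roller grip on its front, raise it past its balance point (about 55 degrees open, from where its spring carries it up) to at least 62 degrees, bring it back down and finish while still holding it by the grip at rest just below the balance point, about 47 degrees open, so that it would fall shut if let go. The program ends holding; leave everything else on the table where it is.

Things in the scene. Friction and masses are not known exactly. Their poses are not given: they have to be found in the camera images.
- sample_box: White open box, 220 (x) x 200 (y) x 75 mm high, fixed to the table, its front facing -x in its own frame; origin at the centre of its underside. It carries the plain grey cover, hinged along its rear (+x) rim, which when shut lies flat on the box with its upper face 90 mm above the table, 208 mm wide, reaching 120 mm in front of the origin.
- cover (a joint): Opening angle of the cover in rad, 0 = shut (flat), grows as the front edge rises; stop at 1.35. A torsion spring in the hinge almost carries the 1.15 kg cover: below 0.96 rad (55 degrees) it falls shut, above it the spring swings it up to the stop. Less than 5 N at the grip moves it anywhere.
- cover_hinge (a point): Middle of the cover's hinge line, 117 mm behind the box's origin (its +x) and 75 mm above the table; the hinge line is parallel to the box's y axis. The cover's opening turns about +y of the box.
- grip: Roller grip fixed to the middle of the cover's front edge: a black cylinder 22 mm in diameter and 34 mm long, lying parallel to the hinge (along y of the box), 38 mm in front of the cover's edge on a 12 mm wide neck. Pinch its flat ends, fingers closing along y. Origin at the roller's centre, 275 mm in front of the hinge line and, with the cover shut, 8 mm above it (83 mm above the table).
- box_key: Loose plain steel key, 70 to 120 g, lying flat on the shut cover: flat shank 100 x 14 x 8 mm thick, an eye at the +x end, a cross bit 26 mm wide and 9 mm long at the -x end. Origin at the middle of the shank on its underside, x along the shank to the eye, z up.
- key_eye (a point): Centre of the key's eye, 68 mm from the key's origin along its +x and 4 mm above its underside. The eye is a ring of 7 mm round bar, 45 mm outside and 31 mm inside diameter, its hole running along the key's z.
- peg_stand: Fixed stand: base plate 90 x 90 x 10 mm and an upright post 16 mm square, 231 mm tall with its cap. Origin at the centre of its underside; the peg leaves the post's front (-x) face. A microscope 315 mm tall (fixed) stands to its left, between it and the arm's start: swing the arm high over it.
- peg: Steel peg of the stand, 9 mm in diameter, slanting to the front (-x of the stand), 50 degrees above level. Origin where its axis leaves the post's front face, 215 mm above the table; its z axis runs along the peg to the tip, which is 76 mm from the origin.
- dropper_1: bystander: small dropper bottle, 28 mm in diameter, 97 mm high; leave alone
- dropper_2: bystander: second small dropper bottle, 28 mm in diameter, 97 mm high; leave alone
- marker_red: bystander: marker pen lying on the table, 135 mm long; leave alone
- tweezers: bystander: steel tweezers lying on the table, 133 mm long; leave alone

How it is judged:
By the outcome, as a careful person would: the job done as asked, in the order asked, and still so for the second after the job is handed in, while the arm keeps its last pose, push and grip.
It also fails if it takes over 61 s, if anything falls off the work surface, if the arm or the gripper's body presses on something with over 40 N, if the wrist force passes 120 N, or if a joint passes its speed limit or range.

## Working session

There is one attempt and no reset: what is moved stays moved. The work goes in short steps, each a Python script; the robot and the scene stay as the last script left them, time stands still between calls to the robot, and variables do not carry over. Pictures are saved under pics/ and viewed, about 8 in all and at most 12, crops included, and the job is handed in when it is done.

```bash
ls; mkdir -p pics
python3 - <<'E'
from workcell import r
import cv2,numpy as np
for n in("scene","top"):
    d=r.get_image(n); cv2.imwrite(f"pics/{n}0.png",d["img"]); print(n,d["intrinsics"],np.round(d["extrinsics"],4))
d=r.get_image("wrist"); print(d["intrinsics"],np.round(d["T_tool_cam"],4)); print(r.read_t(), r.read_orientation())
E
```

```text
pics
scene [[473.51738484   0.         316.72756902]
 [  0.         473.51738484 203.23967687]
 [  0.           0.           1.        ]] [[ 0.7265 -0.4861  0.4858  0.0234]
 [-0.6872 -0.5177  0.5096 -0.6972]
 [ 0.0038 -0.704  -0.7102  0.9349]
 [ 0.      0.      0.      1.    ]]
top [[397.5109715    0.         324.23365756]
 [  0.         397.5109715  199.04671772]
 [  0.           0.           1.        ]] [[-0.0252 -0.9911  0.1309  0.4353]
 [-0.9996  0.0265  0.0082 -0.1151]
 [-0.0116 -0.1307 -0.9914  1.0751]
 [ 0.      0.      0.      1.    ]]
[[280.73799002   0.         318.58344598]
 [  0.         280.73799002 195.74694027]
 [  0.           0.           1.        ]] [[ 3.000e-04 -9.492e-01 -3.147e-01  8.080e-02]
 [ 1.000e+00  2.000e-04  1.000e-04 -6.000e-04]
 [-1.000e-04 -3.147e-01  9.492e-01 -1.416e-01]
 [ 0.000e+00  0.000e+00  0.000e+00  1.000e+00]]
0.15 [[-9.57450068e-01  2.88598274e-01 -6.34982421e-04]
 [ 2.88598911e-01  9.57448985e-01 -1.45261020e-03]
 [ 1.88742478e-04 -1.57405697e-03 -9.99998743e-01]]
```

View pics/top0.png

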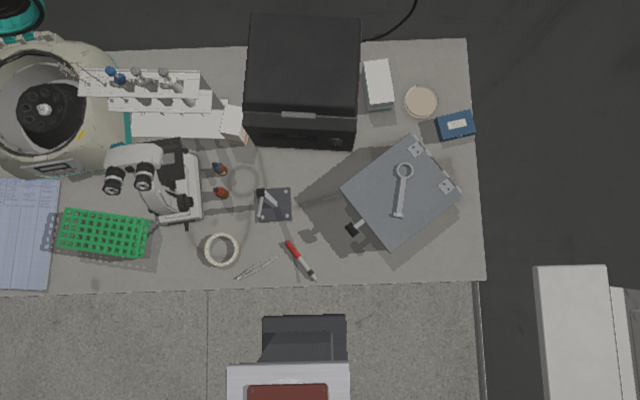

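View pics/scene0.png

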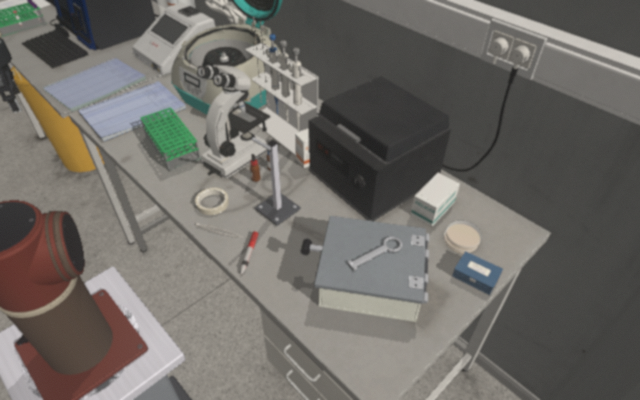

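Run:
```python
import cv2,numpy as np
t=cv2.imread("pics/top0.png");s=cv2.imread("pics/scene0.png")
def c(i,x,y,w,h): return cv2.resize(i[y:y+h,x:x+w],(400,300),interpolation=cv2.INTER_CUBIC)
# crops: top box 160x120 at (330,130) x2.5; top stand 60x45 at (245,180) x6.67; scene box 160x120 (295,210) x2.5; scene stand 120x90 (240,135) x3.33
cv2.imwrite("pics/crops.png",np.vstack([np.hstack([c(t,330,130,160,120),c(t,245,180,60,45)]),np.hstack([c(s,295,210,160,120),c(s,230,135,120,90)])]))
```

```text
(no output)
```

View pics/crops.png

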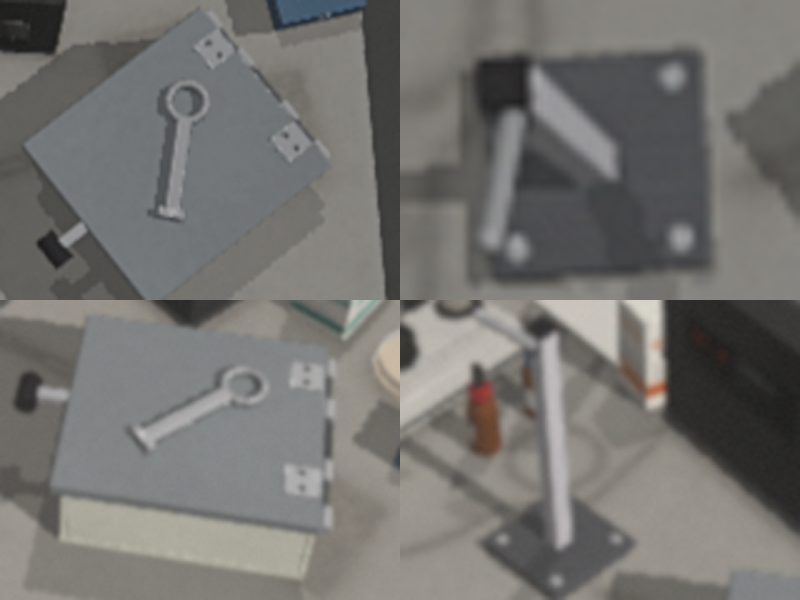

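```bash
cat > h.py <<'E'
import numpy as np
from workcell import r
def load(n):
    d=r.get_image(n); return d["img"],d["intrinsics"],d["extrinsics"]
def onplane(K,T,uv,z):
    d=T[:3,:3]@np.linalg.solve(K,[uv[0],uv[1],1.]); o=T[:3,3]; return o+d*(z-o[2])/d[2]
def proj(K,T,p):
    c=T[:3,:3].T@(np.asarray(p)-T[:3,3]); q=K@c; return q[:2]/q[2]
E
python3 - <<'E'
from h import *
np.set_printoptions(precision=4,suppress=True)
_,K,T=load("top");_,Ks,Ts=load("scene")
A=lambda x,y:(330+x/2.5,130+y/2.5)
P=lambda x,y:(245+(x-400)/6.667,180+y/6.667)
S=lambda x,y:(295+x/2.5,210+(y-300)/2.5)
Q=lambda x,y:(230+(x-400)/3.333,135+(y-300)/3.333)
c=[onplane(K,T,A(*q),.09) for q in[(22,147),(208,8),(330,155),(150,300)]]
print("cover top",np.array(c),[np.linalg.norm(c[i]-c[(i+1)%4]) for i in range(4)])
c2=[onplane(Ks,Ts,S(*q),.09) for q in[(88,317),(332,347),(328,527),(52,490)]]
print("cover scene",np.array(c2),[np.linalg.norm(c2[i]-c2[(i+1)%4]) for i in range(4)])
for n,a,b,z in[("eye",(187,101),(244,385),.094),("bit",(170,212),(145,437),.094),("grip",(55,248),(28,392),.083)]:
    print(n,onplane(K,T,A(*a),z),onplane(Ks,Ts,S(*b),z))
print("cap",onplane(K,T,P(505,85),.231),onplane(Ks,Ts,Q(540,328),.231))
print("tip top",onplane(K,T,P(492,242),.273))
b=[onplane(K,T,P(*q),.01) for q in[(475,57),(705,52),(712,268),(483,278)]]; print(np.array(b),np.mean(b,0))
b=[onplane(Ks,Ts,Q(*q),.01) for q in[(482,545),(562,505),(636,543),(556,598)]]; print(np.array(b),np.mean(b,0))
E
```

```text
cover top [[ 0.5903 -0.1442  0.09  ]
 [ 0.7286 -0.338   0.09  ]
 [ 0.574  -0.4512  0.09  ]
 [ 0.435  -0.2652  0.09  ]] [np.float64(0.23804451234068888), np.float64(0.19162569979493835), np.float64(0.23215620600351095), np.float64(0.19685848211150736)]
cover scene [[ 0.5933 -0.1473  0.09  ]
 [ 0.7357 -0.3348  0.09  ]
 [ 0.5709 -0.4558  0.09  ]
 [ 0.4284 -0.2708  0.09  ]] [np.float64(0.23545887705612695), np.float64(0.2044209306419094), np.float64(0.23350266690633228), np.float64(0.20602170060215066)]
eye [ 0.6319 -0.3108  0.094 ] [ 0.6352 -0.3096  0.094 ]
bit [ 0.5208 -0.2883  0.094 ] [ 0.5252 -0.2883  0.094 ]
grip [ 0.4888 -0.1742  0.083 ] [ 0.4905 -0.1725  0.083 ]
cap [0.5641 0.028  0.231 ] [0.5654 0.0276 0.231 ]
tip top [0.5095 0.025  0.273 ]
[[ 0.6097  0.0776  0.01  ]
 [ 0.6092 -0.0162  0.01  ]
 [ 0.521  -0.0178  0.01  ]
 [ 0.5194  0.0746  0.01  ]] [0.5648 0.0296 0.01  ]
[[ 0.5191  0.0675  0.01  ]
 [ 0.5967  0.0585  0.01  ]
 [ 0.6122 -0.0168  0.01  ]
 [ 0.5255 -0.0185  0.01  ]] [0.5634 0.0227 0.01  ]
```

```bash
cat >> h.py <<'E'
np.set_printoptions(precision=4,suppress=True)
from scipy.spatial.transform import Rotation as Ro
kyaw=np.radians(-11.3); byaw=np.radians(-53.5)
def frame(z,x):
    z=np.array(z,float);z/=np.linalg.norm(z);x=np.array(x,float);x-=z*(x@z);x/=np.linalg.norm(x)
    return np.column_stack([x,np.cross(z,x),z])
def Rkey(s,yaw): return frame([0,0,-1],[s*np.cos(yaw),s*np.sin(yaw),0])
def bx(yaw): return np.array([np.cos(yaw),np.sin(yaw),0])
def grip_pose(hinge,yaw,th,a,s,rad=.275,over=.019):
    """TCP pose holding roller with cover at th deg; tool tilt a at th=0"""
    X=bx(yaw);Z=np.array([0,0,1.]);t=np.radians(th);al=np.radians(a-th)
    p=hinge+X*(-rad*np.cos(t)+.008*np.sin(t))+Z*(rad*np.sin(t)+.008*np.cos(t))
    d=X*np.sin(al)-Z*np.cos(al)
    return p+d*over, frame(d,s*(X*np.cos(al)+Z*np.sin(al)))
def peg_R(s,yaw=0.02,el=50):
    e=np.radians(el); X=bx(yaw); d=X*np.cos(e)-np.array([0,0,1])*np.sin(e)
    return frame(d,s*(X*np.sin(e)+np.array([0,0,1])*np.cos(e)))
E
python3 - <<'E'
from h import *
np.set_printoptions(precision=1,suppress=True)
key=np.array([.567,-.297,0]);po=np.array([.557,.028,.215]);X=bx(.02)
hinge=np.array([.4897,-.1733,0])+.275*bx(byaw)+[0,0,.075]
for s in(1,-1):
    print("s",s)
    print(r.ik(key+[0,0,.092],Rkey(s,kyaw)),r.ik(key+[0,0,.25],Rkey(s,kyaw)))
    R=peg_R(s); pd=-X*np.cos(np.radians(50))+np.array([0,0,1])*np.sin(np.radians(50))
    kx=s*R[:,0]
    for d in(.1,.035): print("peg",r.ik(po+pd*d-.068*kx,R))
    for a in(20,30,40,50):
        print(a,[r.ik(*grip_pose(hinge,byaw,t,a,s)) for t in(0,30,47,66)])
E
```

```text
s 1
[-34.7  22.   91.6  -0.   66.4  66.6] [-34.7  14.   83.8  -0.   82.2  66.6]
peg None
peg [-12.3 -40.2 142.9  13.7  38.9  68.9]
20 [array([-21.9,  -0.3, 123.5, -15.9,  40.7, 132.2]), array([-32.1,  10.9,  93.3,   3.6,  85.1, 110.8]), array([-36.2,  26.8,  70. ,   8.2, 109. , 108.2]), array([-39.3,  51.8,  34.5,  15.2, 137.8, 111.4])]
30 [array([-18.1,  -2.7, 129. , -32.4,  32.7, 149.7]), array([-30. ,   4.3, 100.1,  -0. ,  75.6, 113.5]), array([-34.9,  19.7,  77. ,   5.4,  99.4, 108.8]), array([-38.6,  43.8,  43.3,  11. , 127.5, 108.9])]
40 [None, array([-27.5,  -1.9, 106.9,  -4.8,  66. , 117.6]), array([-33.3,  12.7,  84.2,   2.4,  89.6, 110. ]), array([-37.7,  35.8,  52.1,   7.7, 117. , 107.8])]
50 [None, array([-24.6,  -7.3, 113.6, -11.4,  56.6, 123.8]), array([-31.4,   6.1,  91.5,  -1.1,  79.6, 112.3]), array([-36.6,  28.1,  60.8,   4.8, 106.4, 107.6])]
s -1
[ -34.7   22.    91.6   -0.    66.4 -113.4] [ -34.7   14.    83.8   -0.    82.2 -113.4]
peg None
peg [ -12.3  -40.2  142.9   13.7   38.9 -111.1]
20 [array([-21.9,  -0.3, 123.5, -15.9,  40.7, -47.8]), array([-32.1,  10.9,  93.3,   3.6,  85.1, -69.2]), array([-36.2,  26.8,  70. ,   8.2, 109. , -71.8]), array([-39.3,  51.8,  34.5,  15.2, 137.8, -68.6])]
30 [array([-18.1,  -2.7, 129. , -32.4,  32.7, -30.3]), array([-30. ,   4.3, 100.1,  -0. ,  75.6, -66.5]), array([-34.9,  19.7,  77. ,   5.4,  99.4, -71.2]), array([-38.6,  43.8,  43.3,  11. , 127.5, -71.1])]
40 [array([-13.9,  -2.6, 133.5, -58.1,  28.8,  -3.1]), array([-27.5,  -1.9, 106.9,  -4.8,  66. , -62.4]), array([-33.3,  12.7,  84.2,   2.4,  89.6, -70. ]), array([-37.7,  35.8,  52.1,   7.7, 117. , -72.2])]
50 [None, array([-24.6,  -7.3, 113.6, -11.4,  56.6, -56.2]), array([-31.4,   6.1,  91.5,  -1.1,  79.6, -67.7]), array([-36.6,  28.1,  60.8,   4.8, 106.4, -72.4])]
```

Run:
```python
from h import *
np.set_printoptions(precision=1,suppress=True)
po=np.array([.557,.028,.215]);X=bx(.02);pd=-X*np.cos(np.radians(50))+np.array([0,0,1])*np.sin(np.radians(50))
for el in(60,65,70,75):
    R=peg_R(1,el=el)
    print(el,[r.ik(po+pd*d-.068*R[:,0],R) for d in(.11,.035)])
k=.0
key=np.array([.567,-.297,0])
r.move_to([.18,.598,.5],r.read_orientation())
j=r.ik(key+[0,0,.5],Rkey(1,kyaw)); print(j)
r.goto_joints(j)
r.move_to(key+[0,0,.25],Rkey(1,kyaw))
p,R=r.read_ee_pos(),r.read_orientation(); d=r.get_image("wrist")
import cv2; cv2.imwrite("pics/w1.png",d["img"]); np.savez("w1.npz",p=p,R=R,K=d["intrinsics"],T=d["T_tool_cam"]); print(p,r.read_t())
```

```text
60 [array([-12.7, -46.7, 135.3,   7.7,  62.3,  74.4]), array([-10.4, -33.6, 134.7,   7.6,  49.7,  75. ])]
65 [array([-11.5, -41.9, 131.1,   5.8,  66.5,  76.2]), array([ -9.6, -30. , 130.5,   5.5,  54.9,  77. ])]
70 [array([-10.5, -37.2, 126.9,   4.2,  70.8,  77.7]), array([ -8.9, -26.1, 126.3,   3.9,  60.2,  78.6])]
75 [array([ -9.5, -32.6, 122.7,   2.8,  75.1,  78.9]), array([ -8.2, -22.2, 122.1,   2.6,  65.3,  79.9])]
[-34.7  13.9  57.7  -0.  108.4  66.6]
[ 0.6 -0.3  0.3] 5.725
```

View pics/w1.png

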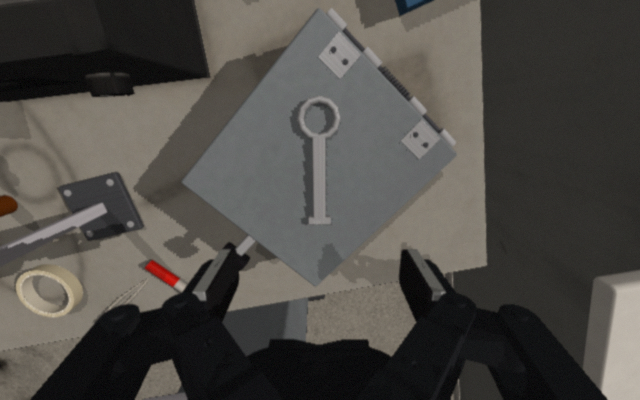

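Run:
```python
from h import *
d=np.load("w1.npz"); W=np.eye(4);W[:3,:3]=d["R"];W[:3,3]=d["p"];T=W@d["T"];K=d["K"]
e=onplane(K,T,(319,118),.094);b=onplane(K,T,(320,219),.094)
print(e,b,e-b,np.linalg.norm(e-b),np.degrees(np.arctan2(*(e-b)[1::-1])))
k=e-.068*(e-b)/np.linalg.norm(e-b);print("origin",k)
c=np.array([onplane(K,T,q,.09) for q in[(183,183),(320,10),(457,157),(315,287)]]);print(c,[np.linalg.norm(c[i]-c[(i+1)%4]) for i in range(4)])
f=(c[0]+c[3])/2;g=(c[1]+c[2])/2;print("front mid",f,"rear",g,np.degrees(np.arctan2(*(g-f)[1::-1])))
for q in[(62,188),(123,174),(143,226),(84,240)]: print("base",onplane(K,T,q,.01))
```

```text
[ 0.6329 -0.3118  0.094 ] [ 0.5223 -0.2909  0.094 ] [ 0.1106 -0.0208  0.    ] 0.11258592287179868 -10.656578268839262
origin [ 0.5661 -0.2992  0.094 ]
[[ 0.5936 -0.1484  0.09  ]
 [ 0.7283 -0.3317  0.09  ]
 [ 0.5631 -0.4514  0.09  ]
 [ 0.43   -0.2662  0.09  ]] [np.float64(0.2274832470927496), np.float64(0.20404089061715472), np.float64(0.22800640770720942), np.float64(0.20161232259673204)]
front mid [ 0.5118 -0.2073  0.09  ] rear [ 0.6457 -0.3915  0.09  ] -53.98727422427068
base [0.6064 0.0665 0.01  ]
base [ 0.6086 -0.027   0.01  ]
base [ 0.5282 -0.0238  0.01  ]
base [0.5239 0.0727 0.01  ]
```

Run:
```python
from h import *
import cv2
y=np.radians(-10.8);R=Rkey(1,y);k=np.array([.5665,-.298,0])
r.servo_line(k+[0,0,.115],R,vel=.2)
r.servo_line(k+[0,0,.0925],R,vel=.08)
r.grab(80); print("open",r.read_opening(),r.read_contact_force())
r.servo_line(k+[0,0,.2],vel=.15)
print("open",r.read_opening(),r.read_contact_force())
p,R=r.read_ee_pos(),r.read_orientation(); d=r.get_image("wrist")
cv2.imwrite("pics/w2.png",d["img"]); np.savez("w2.npz",p=p,R=R,K=d["intrinsics"],T=d["T_tool_cam"]); print(p,r.read_t())
```

```text
open 0.010729439329645015 [-0.4142  0.1864  3.6616]
open 0.010487650843660093 [-0.2358  0.821  -1.8643]
[ 0.5658 -0.2975  0.1985] 8.5833
```

View pics/w2.png

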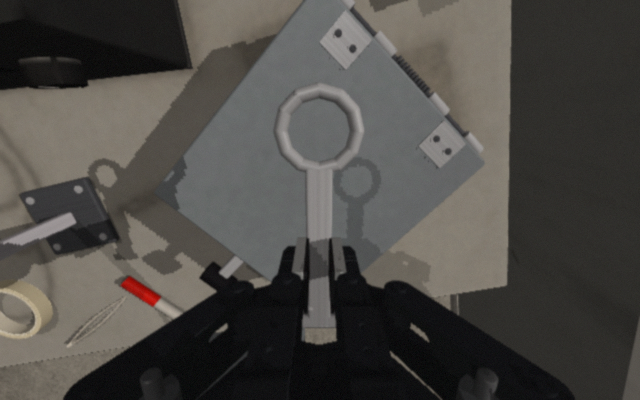

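Run:
```python
from h import *
import cv2
im=cv2.imread("pics/w2.png"); g=cv2.cvtColor(im,cv2.COLOR_BGR2GRAY)
m=((g>135)*255).astype(np.uint8); m[:,:230]=0;m[:,400:]=0;m[:70]=0;m[175:]=0
n,l,st,_=cv2.connectedComponentsWithStats(m); i=l[84:92,319].max(); print(st[i])
m=(l==i).astype(np.uint8)
cs,h=cv2.findContours(m,cv2.RETR_CCOMP,cv2.CHAIN_APPROX_NONE)
for c in cs:
    if len(c)>60:
        c=c[c[:,0,1]<160]; print(len(c),cv2.fitEllipse(c))
for row in(110,120,126,135): print(row,g[row,268:290],g[row,350:370])
d=np.load("w2.npz")
for z in(-.002,.002,.006,.01):
  for dx in (.068,):
    P=np.array([dx,0,z]); Ti=np.linalg.inv(d["T"]); c=(Ti@np.r_[P,1])[:3]; q=d["K"]@c; print(z,q[:2]/q[2],280.7*.045/c[2],280.7*.031/c[2])
```

```text
[283  84  81  69 649]
247 ((318.53985595703125, 131.12953186035156), (81.42002868652344, 88.54653930664062), 29.65961456298828)
110 [106 106 105 106 103 104 104 105 100  92  79  76  95 112 126 137 139 136
 132 128 129 125] [111 120 130 138 148 155 160 161 152 143 119 107 104 105 105 104 105 107
 104 109]
120 [104 104 107 107 105 105  99  87  82  85 100 111 123 131 134 138 140 138
 138 135 129 120] [ 75  82  93 105 118 130 143 155 165 163 155 143 124 111 107 108 109 109
 109 108]
126 [107 107 104 108 106  99  86  82  89 103 115 126 131 134 136 139 138 137
 132 128 117 111] [ 68  72  77  91 101 113 126 138 150 160 162 154 147 130 112 108 107 107
 107 108]
135 [104 103 106 105 105 101  85  78  84  95 107 121 130 137 146 154 160 159
 149 144 129 113] [ 73  77  84  97 109 117 128 136 139 142 143 140 131 116 108 107 105 106
 107 105]
-0.002 [317.4312 129.9802] 92.59880787347214 63.790289868391916
0.002 [317.4622 129.2547] 90.08988809720258 62.061922911406214
0.006 [317.4915 128.5675] 87.71333776344433 60.42474379259498
0.01 [317.5193 127.9156] 85.45895048873162 58.87172144779289
```

```bash
cat >> h.py <<'E'
eye_t=np.array([.069,.0005,.003]); PO=np.array([.557,.028,.215]); PY=.02
PD=-bx(PY)*np.cos(np.radians(50))+np.array([0,0,1])*np.sin(np.radians(50))
RP=peg_R(1,PY,65)
def eye_at(d,off=(0,0,0)): return PO+PD*d+np.array(off)-RP@eye_t
E
python3 - <<'E'
from h import *
import cv2
p=r.read_ee_pos(); r.servo_line(p+[0,0,.17],vel=.25)
r.move_to(eye_at(.14),RP)
r.servo_line(eye_at(.092),vel=.1)
print(r.read_ee_pos(),eye_at(.092),r.read_t(),r.read_opening())
p,R=r.read_ee_pos(),r.read_orientation(); d=r.get_image("wrist"); np.savez("w3.npz",p=p,R=R,K=d["intrinsics"],T=d["T_tool_cam"])
t=r.get_image("top")["img"];s=r.get_image("scene")["img"]
cv2.imwrite("pics/t3.png",t);cv2.imwrite("pics/s3.png",s);cv2.imwrite("pics/w3.png",d["img"])
c=lambda i,x,y:cv2.resize(i[y:y+75,x:x+100],(400,300),interpolation=cv2.INTER_CUBIC)
cv2.imwrite("pics/v3.png",np.hstack([cv2.resize(d["img"][0:300,120:520],(400,300)),c(s,200,95)]))
E
```

```text
[0.4342 0.0258 0.2592] [0.4341 0.026  0.259 ] 11.4333 0.010851097643122502
```

View pics/v3.png

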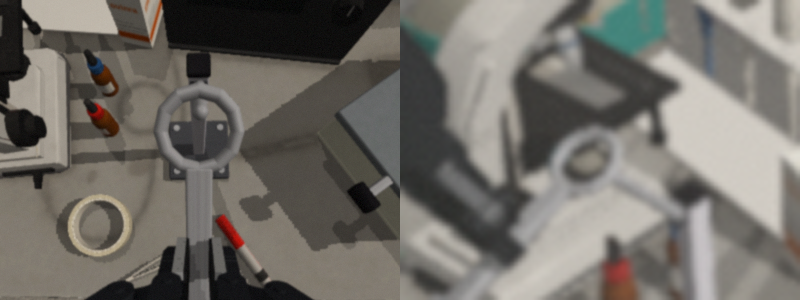

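Run:
```python
from h import *
d=np.load("w3.npz"); W=np.eye(4);W[:3,:3]=d["R"];W[:3,3]=d["p"];T=W@d["T"]
o=np.array([120,0])
for n,p in[("tip",PO+PD*.076),("root",PO),("cap",PO+bx(PY)*.008+[0,0,.016]),("base",[.565,.028,.01]),("eye",eye_at(.092)+RP@eye_t)]:
    print(n,proj(d["K"],T,p)-o, proj(*load("scene")[1:],p), (proj(*load("scene")[1:],p)-[200,95])*4+[400,0])
```

```text
tip [198.1738 116.3939] [251.4943 139.464 ] [605.9773 177.8562]
root [198.283   85.8105] [269.6135 150.0853] [678.4539 220.3413]
cap [198.2626  64.1374] [271.7142 143.3689] [686.857  193.4755]
base [198.5212 149.6888] [276.9248 207.8166] [707.6991 451.2665]
eye [198.1383 126.3431] [247.3943 137.0607] [589.5772 168.2426]
```

Run:
```python
from h import *
import cv2
off=RP@np.array([.002,.001,0])
print(r.servo_line(eye_at(.092,off),vel=.05))
f0=r.read_contact_force()
hit=r.servo_line(eye_at(.044,off),vel=.05,threshold=8)
print(hit,r.read_ee_pos()-eye_at(.044,off),r.read_contact_force()-f0)
p=r.read_ee_pos()
if not hit:
    print(r.servo_line(p-[0,0,.022],vel=.04,threshold=3),r.read_ee_pos()-p,r.read_contact_force()-f0)
print(r.read_t())
s=r.get_image("scene")["img"];d=r.get_image("wrist")["img"]
c=lambda i,x,y:cv2.resize(i[y:y+75,x:x+100],(400,300),interpolation=cv2.INTER_CUBIC)
cv2.imwrite("pics/v4.png",np.hstack([cv2.resize(d[0:300,120:520],(400,300)),c(s,200,95)]))
```

```text
False
False [ 0.0001 -0.      0.0004] [0.1167 0.3627 0.7193]
True [ 0.0005  0.     -0.0179] [2.0465 0.749  3.4946]
13.9
```

View pics/v4.png

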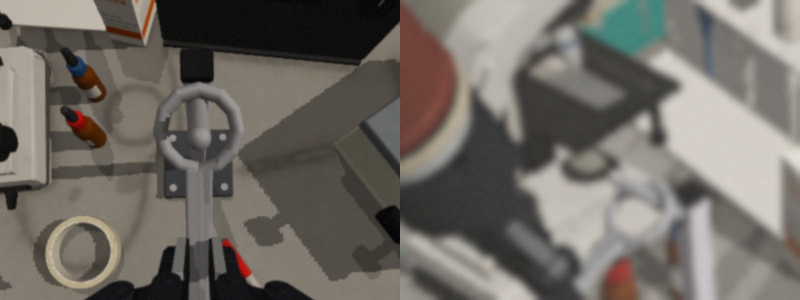

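The peg stands through the eye, and the contact came where it should (17.9 mm of lowering, 17 mm expected). Releasing.

Run:
```python
from h import *
import cv2
r.gripper_open(); r.dwell(.3)
p=r.read_ee_pos(); r.servo_line(p-RP[:,2]*.10,vel=.15)
hinge=np.array([.4897,-.1733,.075])+.275*bx(np.radians(-53.7))
byaw=np.radians(-53.7)
P,R=grip_pose(hinge,byaw,0,20,-1); pre=P-R[:,2]*.1
for z in (pre,): print(r.ik(z,R))
q=r.read_ee_pos(); r.servo_line([q[0],q[1],.40],vel=.25)
r.move_to(pre+[0,0,.1],R)
p,R=r.read_ee_pos(),r.read_orientation(); d=r.get_image("wrist"); np.savez("w5.npz",p=p,R=R,K=d["intrinsics"],T=d["T_tool_cam"])
s=r.get_image("scene")["img"]
cv2.imwrite("pics/w5.png",d["img"])
c=lambda i,x,y:cv2.resize(i[y:y+90,x:x+90],(400,400),interpolation=cv2.INTER_CUBIC)
cv2.imwrite("pics/v5.png",np.hstack([cv2.resize(d["img"][0:400,120:520],(400,400)),c(s,220,125)]));print(r.read_t(),p)
```

```text
[-19.3195 -13.0829 123.3801 -13.8487  53.7923 -48.9754]
18.4417 [ 0.4732 -0.1508  0.259 ]
```

View pics/v5.png

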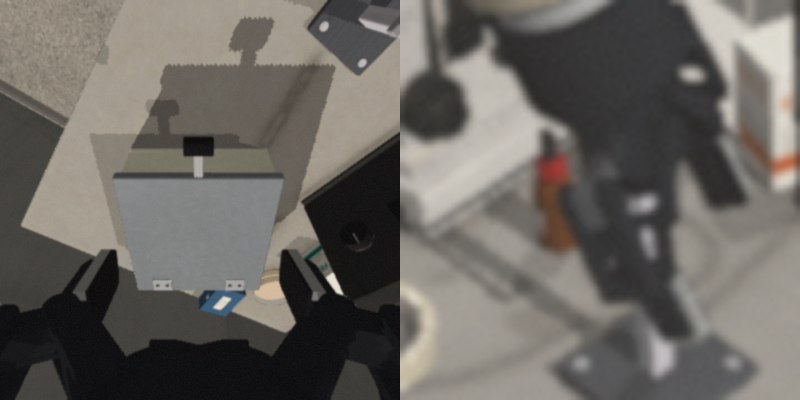

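Run:
```python
from h import *
import cv2
d=np.load("w5.npz"); W=np.eye(4);W[:3,:3]=d["R"];W[:3,3]=d["p"];T=W@d["T"];K=d["K"]
print("roller",onplane(K,T,(318.5,146.5),.083))
a,b=[onplane(K,T,q,.09) for q in((235,176),(402,176))]; print(a,b,(a+b)/2,np.linalg.norm(a-b),np.degrees(np.arctan2(*(a-b)[1::-1]))-90,)
for q in((282,285),(355,285)): print("hinge plate",onplane(K,T,q,.09))
t=load("top")[0]
cv2.imwrite("pics/v6.png",cv2.resize(t[150:250,230:390],(800,500),interpolation=cv2.INTER_CUBIC))
```

```text
roller [ 0.4891 -0.1733  0.083 ]
[ 0.4305 -0.26    0.09  ] [ 0.5894 -0.1434  0.09  ] [ 0.51   -0.2017  0.09  ] 0.19707363457815658 -233.73788395240052
hinge plate [ 0.5906 -0.4141  0.09  ]
hinge plate [ 0.6885 -0.3423  0.09  ]
```

View pics/v6.png

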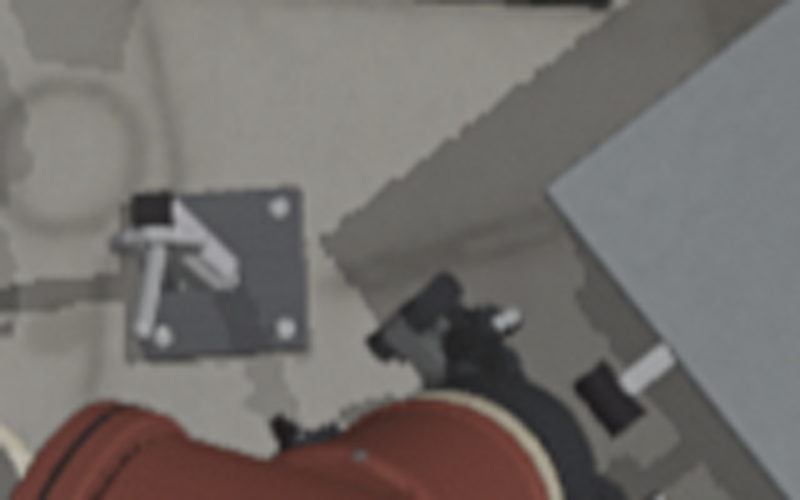

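```bash
cat >> h.py <<'E'
BY=np.radians(-53.7); HG=np.array([.4891,-.1733,.075])+.275*bx(BY)
def gp(th): return grip_pose(HG,BY,th,20,-1,over=.020)
def arc(ths,vel=.08,lim=35):
    for t in ths:
        p,R=gp(t); r.servo_line(p,R,vel=vel); f=r.read_contact_force(); X=bx(BY)
        print(t,"F xb,yb,z",f@X,f@np.array([-X[1],X[0],0]),f[2],"err mm",(r.read_ee_pos()-p)*1e3)
        if np.linalg.norm(f)>lim: print("ABORT"); return False
    return True
E
python3 - <<'E'
from h import *
p,R=gp(0)
assert all(r.ik(*gp(t)) is not None for t in(0,6,30,66))
r.servo_line(p-R[:,2]*.06,R,vel=.15)
print(r.servo_line(p,R,vel=.06,threshold=8),r.read_contact_force())
r.grab(50); print("open",r.read_opening(),r.read_contact_force(),r.read_t())
if .028<r.read_opening()<.04: print(arc([2,6,12]))
print(r.read_t(),r.read_opening())
E
```

```text
False [-0.449   0.6151  0.1933]
open 0.033139626077181114 [-2.5315  0.6528  1.7988] 21.2417
2 F xb,yb,z 0.40455916004050574 -0.12328548373957603 -1.4741961008387916 err mm [-0.0867  0.0057 -0.1097]
6 F xb,yb,z -0.6151692768034251 0.9328443603222164 -2.1096656617185614 err mm [-0.0901  0.0507 -0.3369]
12 F xb,yb,z -0.3919295865043589 0.2716575124374678 -0.7274107233504847 err mm [-0.1436  0.0871 -0.4604]
True
22.3917 0.03370673272560528
```

Grasp is sound (33 mm opening, forces under 3 N). Continuing the arc, then back down.

Run:
```python
from h import *
import cv2
if arc([18,24,30,36,42,48,54,60,66]):
    r.dwell(.3); t66=r.get_image("top")["img"]; cv2.imwrite("pics/t66.png",t66)
    s=r.get_image("scene")["img"]; cv2.imwrite("pics/s66.png",s)
    if arc([60,54,50,47],vel=.06): r.dwell(.5)
t=r.get_image("top")["img"];s47=r.get_image("scene")["img"]
cv2.imwrite("pics/t47.png",t);cv2.imwrite("pics/s47.png",s47)
print(r.read_t(),r.read_opening(),r.read_contact_force())
c=lambda i,x,y:cv2.resize(i[y:y+150,x:x+200],(400,300),interpolation=cv2.INTER_CUBIC)
cv2.imwrite("pics/v7.png",np.vstack([np.hstack([c(t66,300,110),c(s,260,130)]),np.hstack([c(t,300,110),c(s47,260,130)])]))
```

```text
18 F xb,yb,z -2.24278148145653 0.5624235952098698 -0.44898525400758227 err mm [-0.194   0.1382 -0.4882]
24 F xb,yb,z -2.8259499382938142 -0.09080117550793364 0.5114506170745179 err mm [-0.2518  0.1993 -0.5142]
30 F xb,yb,z -3.6289153201481446 -1.2311489224600134 0.7526825144397936 err mm [-0.2936  0.219  -0.4981]
36 F xb,yb,z -4.824306283661352 -2.3723853402616335 1.5432971919147378 err mm [-0.343   0.2601 -0.4336]
42 F xb,yb,z -3.7820811156581753 -3.566935395563277 3.057436450365775 err mm [-0.2377  0.1113 -0.1218]
48 F xb,yb,z -3.1348959955508833 -2.8684963771802323 3.3007695127559953 err mm [-0.1578 -0.0442  0.0534]
54 F xb,yb,z -3.544066328357842 -3.6079500354824514 3.983229832648504 err mm [-0.0669 -0.2083  0.1846]
60 F xb,yb,z -2.49109695766096 -4.705240608721129 4.612374120055509 err mm [ 0.0078 -0.3715  0.259 ]
66 F xb,yb,z -1.3636655918642908 -3.1547706422104977 3.948112499901851 err mm [ 0.0404 -0.4728  0.2836]
60 F xb,yb,z -2.0850223826493597 -5.3690035833920025 3.1837096743803457 err mm [-0.3382  0.0872 -0.0537]
54 F xb,yb,z -2.0034570351308694 -4.904716064723937 3.2163415799216715 err mm [-0.3609  0.2481 -0.2032]
50 F xb,yb,z -2.4552494181626883 -5.318139996218926 2.814039873050033 err mm [-0.4552  0.3265 -0.3259]
47 F xb,yb,z -2.5593105080075835 -4.198309273152067 3.4046407759685153 err mm [-0.4954  0.4124 -0.4729]
29.9667 0.033191107461200985 [-5.593  -0.3714  4.1575]
```

View pics/v7.png

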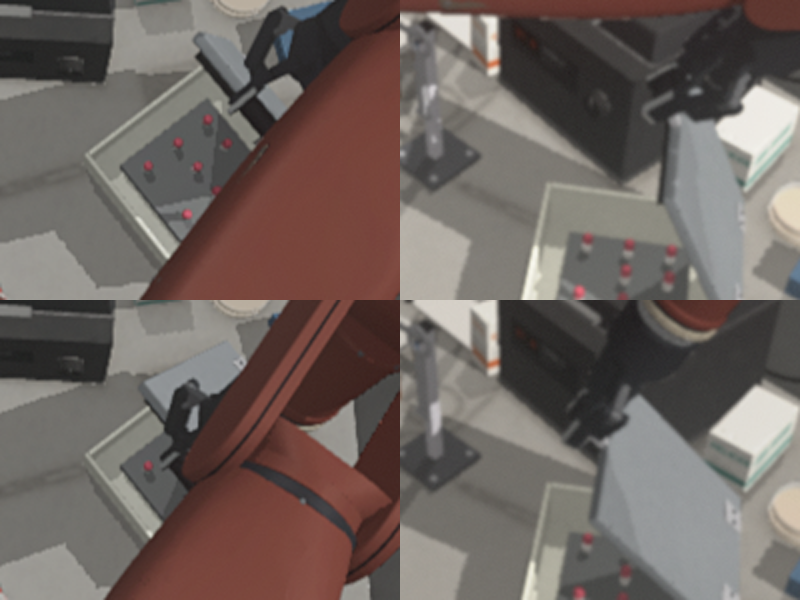

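Run:
```python
from h import *
_,K,T=load("scene"); X=bx(BY);Y=np.array([-X[1],X[0],0]);Z=np.array([0,0,1.])
for th in(43,45,47,49,51,62,64,66,68):
    t=np.radians(th); o=[]
    for y in(.104,-.104):
      for z in (.015,.003):
        x=-.237; p=HG+X*(x*np.cos(t)+z*np.sin(t))+Y*y+Z*(-x*np.sin(t)+z*np.cos(t)); o+=[(proj(K,T,p)-[260,130])*2+[400,300 if th<55 else 0]]
    print(th,np.round(o).tolist())
print(r.read_t(),r.read_opening(),r.read_ee_pos()-gp(47)[0],r.read_contact_force())
```

```text
43 [[609.0, 381.0], [601.0, 386.0], [585.0, 524.0], [575.0, 529.0]]
45 [[615.0, 378.0], [606.0, 383.0], [591.0, 521.0], [582.0, 526.0]]
47 [[621.0, 375.0], [612.0, 380.0], [598.0, 518.0], [589.0, 523.0]]
49 [[627.0, 372.0], [618.0, 376.0], [606.0, 516.0], [596.0, 520.0]]
51 [[634.0, 369.0], [624.0, 374.0], [613.0, 513.0], [603.0, 517.0]]
62 [[673.0, 57.0], [662.0, 60.0], [659.0, 203.0], [646.0, 205.0]]
64 [[681.0, 56.0], [670.0, 58.0], [668.0, 202.0], [655.0, 204.0]]
66 [[688.0, 54.0], [677.0, 57.0], [677.0, 201.0], [664.0, 203.0]]
68 [[696.0, 53.0], [685.0, 55.0], [686.0, 200.0], [673.0, 201.0]]
30.0167 0.03302762291563467 [-0.0004  0.0003 -0.0003] [-4.7179  0.6683  4.3912]
```

Run:
```python
import cv2,numpy as np
s=cv2.imread("pics/s47.png");t=cv2.imread("pics/t47.png")
c=lambda i,x,y:cv2.resize(i[y:y+100,x:x+100],(400,400),interpolation=cv2.INTER_CUBIC)
cv2.imwrite("pics/v8.png",np.hstack([c(s,220,120),c(t,220,170)]))
```

```text
(no output)
```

View pics/v8.png

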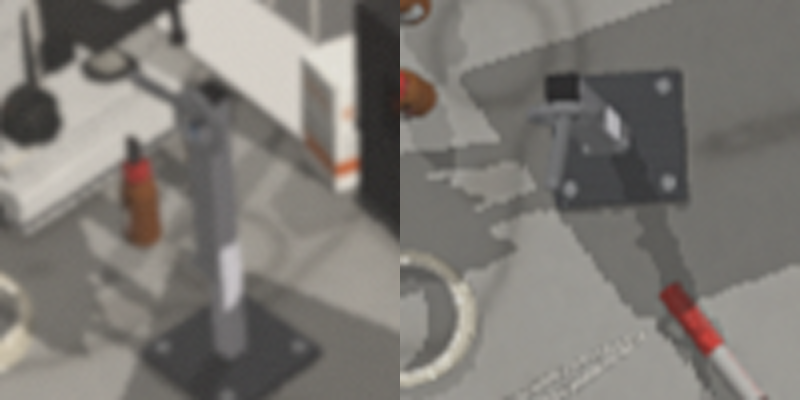

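The key hangs by its eye at the peg's root (ring at about (200,115) in the left crop, edge-on at (565,110) in the right), with its shank down the post. The marker, tweezers and the dropper in view are where they were. Handing in.

Run:
```python
from h import *
print(r.read_t(),r.read_opening(),r.read_qd()); r.sign_off()
```

```text
30.0167 0.03302762291563467 [ 0.0926 -0.0502 -0.0392  0.0125 -0.0017 -0.0743]
the job is handed in; nothing more can be done
```

I did the whole job in the order asked and handed it in at 30.0 s on the robot's clock; no verdict came back.

- **Key:** I took it off the shut cover, threaded its eye onto the slanted peg, lowered it until the eye touched the peg, and let go. The last pictures show it hanging by the eye at the foot of the peg, against the post. The cover was still shut when I let go.
- **Cover:** I gripped the roller by its flat ends, raised the cover to 66° and brought it back to 47°. The program ends with it held there.
- **Last checks:**
  - The finger opening was 33.0 mm on the 34 mm roller, and the hand was within 0.6 mm of its target.
  - The outside force on the tool was about 6.5 N, and the arm was practically still.
  - The cover's near corner in the scene picture fits about 47–49° at the end and about 66° at the top. The far corner was hidden behind the fingers, so its rough reading did not match.
- **Disagreements:**
  - The finger opening read 10.5 mm on the key's 14 mm shank, and the eye sat a few millimetres low in the grip. Neither hindered the hanging.
  - The marker, the tweezers and the one dropper I could see clearly had not moved. I did not measure the other dropper again.

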